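# Slide the bookmark tray into the counter rack above the books

### The arm

A 6-joint arm with a two-finger parallel gripper is mounted at the origin on the work surface. World frame = base frame: x ahead of the robot, y to its left, z up, the work surface at z = 0. Lengths are in mm, angles in rad, forces in N, time in s.
With the tool pointing down it reaches from about 350 to 975 mm from the base axis. Payload 7.1 kg.
Tool frame: the origin (TCP) lies midway between the tips of the shut fingers; the grasp point (between the pads) lies 19 mm behind it (ctrl.hold_point_z is the distance from the TCP to the grasp point, in mm); z points along the fingers, y is the direction in which the jaws open and shut (so a half turn about z gives the same grasp; the last joint's range is limited). The gripper opens to 88 mm and grips with 3 to 60 N. Pads are 20 mm wide; open, the fingers measure 115 mm over their backs; the gripper's body (75 mm by 178 mm) begins 61 mm behind the grasp point.
Start: joints at [1.253, 0.423, 1.63, -0, 1.089, -0.019], TCP at [183.952, 597.299, 222.675] pointing down, gripper open.
Joint ranges: [-3, 3], [-0.9, 2.11], [0.09, 2.58], [-1.31, 4.45], [0.11, 2.69], [-2.54, 2.54]. Speed limits (rad/s): [2.39, 2.39, 3.01, 3.14, 3.14, 3.14].

### API

Orientations are given as a rotation vector (axis times angle).
In Python, from workcell import ctrl, eyes gives the robot as it stands.
- The arm moves only by the tool move_arm, never from a script. Its argument "deltas" is a list of rows, each a list of 6 numbers: the shift along the tool's x, y, z in mm, then the turn, a rotation vector about the tool's x, y, z in rad. A call has 1 to 5 rows; each row shifts and turns the pose as measured when the row begins, along the tool's axes as they then stand; what a row does not reach is not made up. A row lasts 1/12 s, in which the tool goes at most 41.7 mm and 7.16 degrees, less where a joint would pass 70% of its speed; a pose out of reach is approached as far as the arm can. A call is refused whole if a number of a shift passes 41.7 or a number of a turn 0.125, either way. A call with a gripper value outside its range is refused whole. "hand" is the closure, from -1 (fully open) to 1 (shut), set as the call begins (left out, the last holds). The fingers move at their own pace and stop on an object; the grip force is fixed at half the most. Time passes only in rows, so rows that do not move let the fingers close. It gives the time, the measured TCP pose, the force and the opening at its end, in the units of the state.
- ctrl.get_obs(): the state, without advancing time (a new reading comes with each control period).
- eyes.get_image(name): name is "side" or "top" or "wrist"; returns a dict with "frame" (420x560x3 uint8, red, green, blue), "range_z" (420x560 float32, mm along the optical axis (not along the pixel's ray), 0 where there is no reading), "fx", "fy", "cx", "cy" (pixels), "D" ([k1, k2, p1, p2, k3] as OpenCV has them; the pictures are not rectified), "cam_to_world" (4x4, takes a point from camera to world coordinates). Camera axes: x right, y down, z forward; pixel columns grow to the right and rows downward; lengths in mm; the calibration is good to about 2 mm. A picture is of the moment at which its call begins.
- ctrl.close_job(): hands the job in, once; it reports no verdict.
The state is a dict: "t": time; "qpos": joint angles; "qvel": joint speeds; "joint_torque": joint torques, N m; "ee_pos": TCP position; "orientation": TCP orientation; "ft_force": force on the tool from outside, world axes, zero at the start; "moment": the same for the moment, N m; "width": finger opening in mm.
Only numpy, scipy, OpenCV 4.12 (cv2) and the standard library are available. Lean on these libraries where they do the work, as an engineer would, in place of code of your own. Each camera call takes 0.05 s, during which the arm holds its last target.

### The job

A banded pile of paperbacks stands in the open tray rack on the bookshop counter. Pick up the loose bookmark tray and rest its far end, the one opposite its pull plate, on the lowest pair of rails that clears that pile. Slide it in along those rails and push it gently right back to its stops, so that its front end drops behind the little keepers and it lies flat on the rails; then let go, leaving the books and everything else as they are.

Things in the scene. Friction and masses are not known exactly. Their poses are not given: they have to be found in the camera images.
- rack: Fixed open tray rack: two plywood cheeks 240 deep (x), 205 high, 206 mm apart inside. Origin: table level, centre between them; mouth at local -x, cheeks' front edges at x -120 with a 20 mm flare; x points in, z up. Four pairs of aluminium rails run along x inside the cheeks, tops 60, 100, 140, 180 mm above the table, each 5 thick, standing 13 mm out from its cheek. Open above, behind and between rails.
- rack_mouth (a point): Middle of the rack's mouth at table level, 120 mm before the rack's origin, same axes; it tells how the rails end. Each rail starts with a nose ramping up over a keeper, a flat-topped lug 12 long and 5 mm high; at its back end is a stop. Tray plus 4.5 mm fits between keepers and stops. Rails are screwed through slots: all stops lie 217 to 238 mm in from this point, firm; find them by feel.
- tray_rear (a point): Rear end of the loose wooden tray, 200 deep (x), 202 wide (y), 12 high at its rims, about 0.26 kg: the point at the middle of the rear bottom edge (underside level). Local x points out of the tray's rear, i.e. the way it goes into the rack (along the rack's x); z up. At each rail's far end an 18 mm high stop meets this edge. Tray starts flat on the table.
- tray_pull (a point): Centre of the tray's dark pull plate, its handle: an upright plate at the middle of the tray's front end, 10 thick (x), 90 wide (y), 46 high, from the tray's underside up; this point is 23 mm above the underside and 195 mm from the rear edge, with the tray's axes. Pinch it from above across x; behind it 75 mm of tray floor is clear. Gripped here, the tray's rear may droop some mm.
- pile_two_mid (a point): Centre of a loose, banded pile of two blue paperbacks lying flat, 178 x 112 mm, 45 mm high. One of the three piles stands between the cheeks of the rack, within 40 mm of the rack's centre, and decides the rails: 60 mm rails for this pile. The other two piles stand on the counter.
- pile_three_mid (a point): Centre of a loose, banded pile of three ochre and cream paperbacks lying flat, 178 x 112 mm, 85 mm high. If this pile stands in the rack, the tray belongs on the 100 mm rails.
- pile_four_mid (a point): Centre of a loose, banded pile of four red and plum paperbacks lying flat, 178 x 112 mm, 125 mm high. If this pile stands in the rack, the tray belongs on the 140 mm rails.
- mug: Blue ceramic mug, 80 mm across, 92 high; a bystander. Origin: centre of its underside.
- penpot: Dark steel pen pot, 72 mm across, 95 high, pens to 150; a bystander. Origin: centre of its underside.
- bell: Brass counter bell on a black foot, 84 mm across, 56 high; a bystander. Origin: centre of its underside.
- stapler: Red and black stapler, 140 mm long, 50 high; a bystander. Origin: centre of its underside.
- terminal: Black card terminal lying flat, 165 x 82 x 33 mm; a bystander. Origin: centre of its underside.

How it is judged:
By the outcome, as a careful person would: the job done as asked, in the order asked, and still so for the second after the job is handed in, with the robot touching nothing.
It also fails if it takes over 67 s, if anything falls off the work surface, if the arm or the gripper's body presses on something with over 40 N, if the wrist force passes 120 N, or if a joint passes its speed limit or range.

## Working session

There is one attempt and no reset: what is moved stays moved. The work goes in short steps, Python scripts to look and compute and a tool call to move; the robot and the scene stay as the last step left them, time stands still between calls to the robot, and variables do not carry over. Pictures are saved under pics/ and viewed, and the job is handed in when it is done.

Besides the shell and the picture viewer there is one more tool, called after "Emit:" in YAML: its name, and indented under it one key for each argument. move_arm: Moves the arm, as the interface text tells. Its arguments: {"type":"object","properties":{"deltas":{"type":"array"},"hand":{"type":"number"}},"required":["deltas"]}

```bash
mkdir -p pics; ls; cat > h.py <<'E'
import numpy as np, cv2, pickle
from workcell import ctrl, eyes
from scipy.spatial.transform import Rotation as R
def snap(n,tag):
    d=eyes.get_image(n); pickle.dump(d,open(f'pics/{tag}.pkl','wb')); cv2.imwrite(f'pics/{tag}.png',cv2.cvtColor(d['frame'],cv2.COLOR_RGB2BGR)); return d
def load(tag): return pickle.load(open(f'pics/{tag}.pkl','rb'))
def K(d): return np.array([[d['fx'],0,d['cx']],[0,d['fy'],d['cy']],[0,0,1.]])
def rays(d,uv):
    p=cv2.undistortPoints(np.array(uv,float).reshape(-1,1,2),K(d),np.array(d['D'],float)).reshape(-1,2)
    r=np.c_[p,np.ones(len(p))]; T=np.array(d['cam_to_world']); return T[:3,3],r@T[:3,:3].T
def onplane(d,uv,z):
    o,r=rays(d,uv); return o+r*((z-o[2])/r[:,2])[:,None]
def bydepth(d,uv):
    o,r=rays(d,uv); uv=np.array(uv).reshape(-1,2).astype(int); z=d['range_z'][uv[:,1],uv[:,0]]; return o+r*z[:,None]
def cloud(d):
    h,w=d['range_z'].shape; u,v=np.meshgrid(np.arange(w),np.arange(h)); return bydepth(d,np.c_[u.ravel(),v.ravel()]).reshape(h,w,3)
def proj(d,P):
    T=np.linalg.inv(np.array(d['cam_to_world'])); rv=cv2.Rodrigues(T[:3,:3])[0]
    return cv2.projectPoints(np.array(P,float).reshape(-1,1,3),rv,T[:3,3],K(d),np.array(d['D'],float))[0].reshape(-1,2)
E
python3 - <<'E'
from h import *
for n in ('side','top','wrist'):
    d=snap(n,n+'0'); print(n,np.round(d['cam_to_world'],3).tolist(),d['fx'],d['cx'],d['cy'],d['D'])
print(ctrl.get_obs(), ctrl.hold_point_z)
E
```

```text
pics
side [[0.908, -0.27, 0.321, -10.186], [-0.42, -0.563, 0.712, -1269.444], [-0.011, -0.781, -0.624, 1207.129], [0.0, 0.0, 0.0, 1.0]] 528.0827389111664 271.9595391207942 208.84545777578347 [0.02792052 0.         0.         0.         0.        ]
top [[-0.021, -0.981, 0.191, 219.977], [-1.0, 0.019, -0.01, 24.038], [0.007, -0.191, -0.982, 1830.708], [0.0, 0.0, 0.0, 1.0]] 527.9859860540083 269.2187927655336 201.10126063083575 [-0.06070107  0.          0.          0.          0.        ]
wrist [[0.294, 0.924, 0.244, 116.912], [0.956, -0.284, -0.075, 618.9], [-0.0, 0.255, -0.967, 383.901], [0.0, 0.0, 0.0, 1.0]] 339.7850830861389 273.123124938557 211.5937984139077 [-0.0164569  0.         0.         0.         0.       ]
{'t': 0.15, 'qpos': array([ 1.25302247e+00,  4.23709404e-01,  1.63050559e+00, -3.28517871e-05,
        1.08862108e+00, -1.89827765e-02]), 'qvel': array([-0.00050841, -0.00259509, -0.00117501,  0.00125523, -0.00126006,
        0.00081306]), 'joint_torque': array([ 1.28123087e-03, -5.44985962e+01, -2.73915964e+01,  6.43784227e-02,
        2.04316713e-02, -5.64344714e-05]), 'ee_pos': array([183.8134374 , 596.89524226, 222.05621978]), 'orientation': array([-4.67545486e-01, -3.10642445e+00,  1.93309220e-03]), 'ft_force': array([ 0.11018424, -0.69007172, -1.02801631]), 'moment': array([-0.00608418, -0.00264457,  0.02224733]), 'width': 87.72162895725738} 18.700000000000003
```

View pics/side0.png

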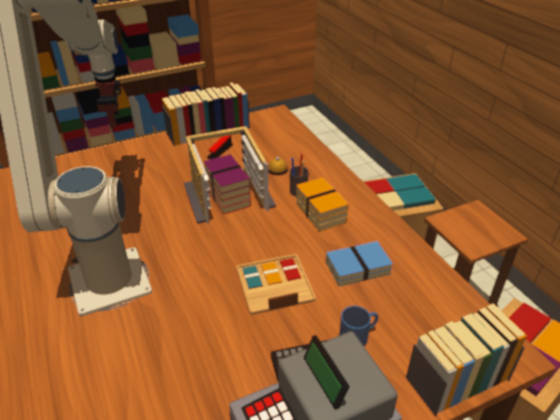

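View pics/top0.png

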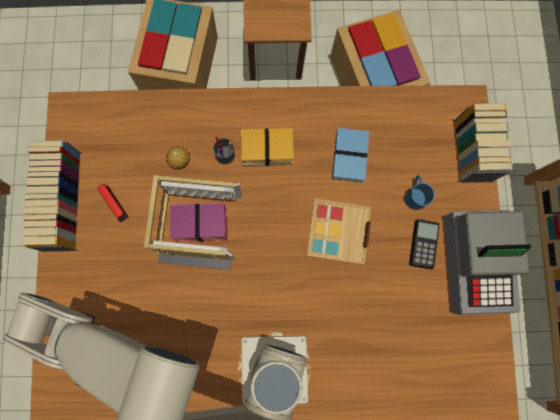

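View pics/wrist0.png

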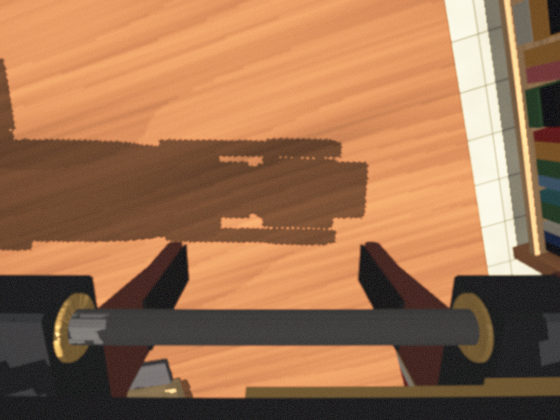

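The rack holds the red/plum pile (top view about (198,222), side about (228,183)), so the 140 mm rails are the ones to use. The tray's pull plate is at top (366,233), and the rack's mouth faces it at about (237,220). Next I'll measure.

```bash
python3 - <<'E'
from h import *
for n,boxes in (('top0',dict(tray=(300,190,380,270),rack=(140,165,250,275))),('side0',dict(tray=(230,245,320,320),rack=(180,115,280,225)))):
    d=load(n); im=cv2.cvtColor(d['frame'],cv2.COLOR_RGB2BGR)
    for k,(a,b,c,e) in boxes.items():
        cr=im[b:e,a:c]; s=min(790//(c-a),590//(e-b)); cv2.imwrite(f'pics/{n}_{k}.png',cv2.resize(cr,None,fx=s,fy=s,interpolation=cv2.INTER_CUBIC)); print(n,k,s)
    C=cloud(d); hsv=cv2.cvtColor(im,cv2.COLOR_BGR2HSV)
    # points
    m=(C[...,0]>250)&(C[...,0]<800)&(C[...,1]>-250)&(C[...,1]<500)&(d['range_z']>0)
    t=C[m]; 
    for lab,(x0,x1,y0,y1) in dict(trayarea=(350,650,-200,80),rackarea=(300,720,120,480)).items():
        q=t[(t[:,0]>x0)&(t[:,0]<x1)&(t[:,1]>y0)&(t[:,1]<y1)&(t[:,2]>8)]
        print(n,lab,len(q),np.round(q.min(0)),np.round(q.max(0)))
        h,ed=np.histogram(q[:,2],bins=np.arange(0,240,10)); print(h)
E
```

```text
top0 tray 7
top0 rack 5
top0 trayarea 935 [ 351. -200.    8.] [649.  80.  28.]
[322 585  28   0   0   0   0   0   0   0   0   0   0   0   0   0   0   0
   0   0   0   0   0]
top0 rackarea 5973 [300. 120.   8.] [720. 480. 217.]
[ 351  689  194  114   57  121  148   61   29  172  134  185 1457  326
  118   27   15  269  409  209  802   86    0]
side0 tray 7
side0 rack 5
side0 trayarea 854 [ 350. -200.    8.] [648.  69.  21.]
[224 627   3   0   0   0   0   0   0   0   0   0   0   0   0   0   0   0
   0   0   0   0   0]
side0 rackarea 4808 [302. 120.   8.] [720. 479. 214.]
[174 481 152 166 150 174 266 164 121 212 272 136 816 193 188  43  32 120
 252 208 461  27   0]
```

View pics/top0_tray.png

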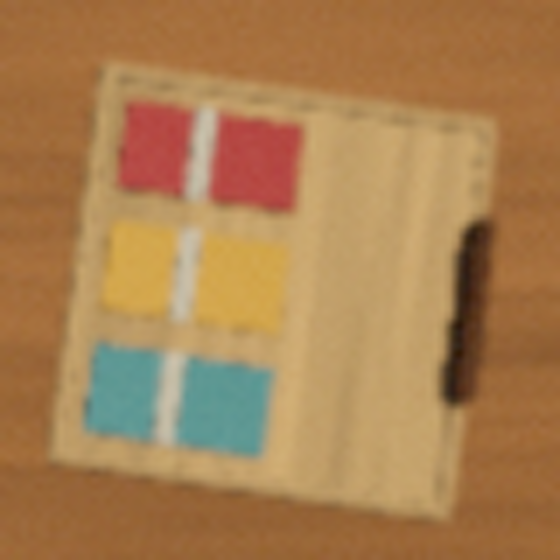

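View pics/top0_rack.png

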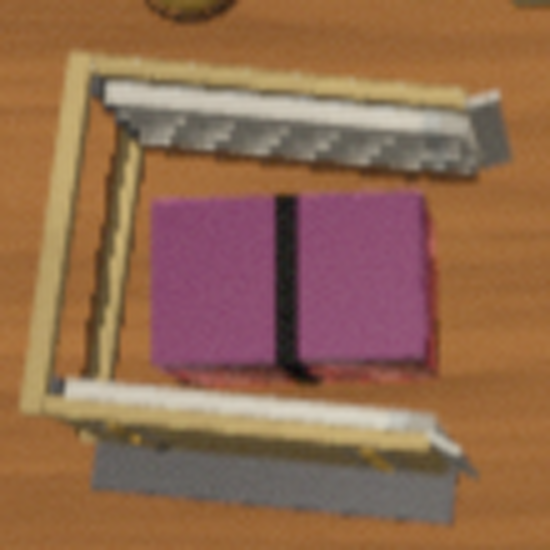

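View pics/side0_rack.png

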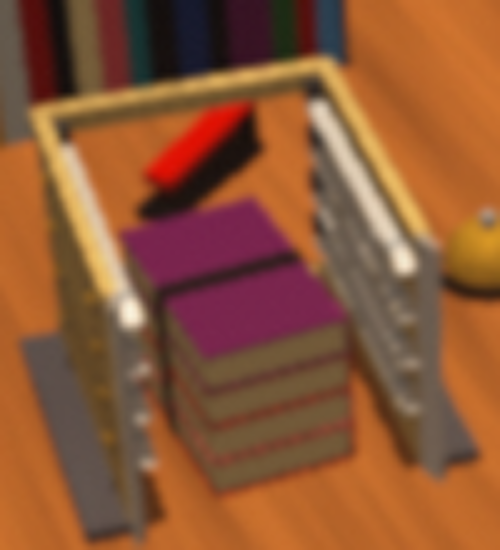

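View pics/side0_tray.png

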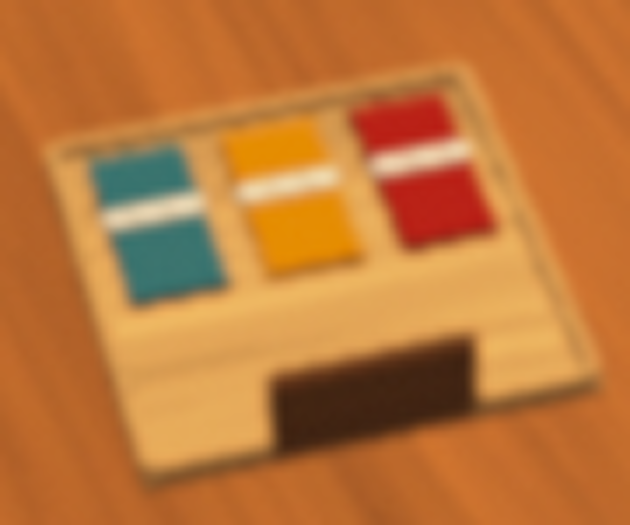

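```bash
python3 - <<'E'
from h import *
d=load('top0'); 
c=np.array([(104,65),(497,118),(450,518),(50,462)])/7+[300,190]
P=onplane(d,c,12); print('tray corners top',P.round(1).tolist()); print([np.linalg.norm(P[i]-P[(i+1)%4]).round(1) for i in range(4)])
s=load('side0'); c=np.array([(45,145),(465,65),(600,375),(150,478)])/7+[230,245]
P2=onplane(s,c,12);print('side',P2.round(1).tolist()); 
def ax(v): return np.degrees(np.arctan2(v[1],v[0]))
print('tray dir', ax(P[0]-P[1]),ax(P[3]-P[2]), ax(P[0]-P[3])+90, 'side',ax(P2[0]-P2[3]),ax(P2[1]-P2[2]))
for n in('top0','side0'):
    d=load(n);C=cloud(d);hsv=cv2.cvtColor(d['frame'],cv2.COLOR_RGB2HSV)
    m=(C[...,2]>196)&(C[...,2]<222)&(C[...,0]>250)&(C[...,0]<800)&(C[...,1]>100)&(C[...,1]<480)
    q=C[m]; print(n,len(q),np.median(q[:,2]))
    # pile top
    m=(C[...,2]>115)&(C[...,2]<135)&(C[...,0]>350)&(C[...,0]<700)&(C[...,1]>120)&(C[...,1]<420)
    r=m&((hsv[...,0]>135)&(hsv[...,1]>60)); q2=C[r].astype(np.float32); print('pile',np.median(q2,0),cv2.minAreaRect(q2[:,:2]))
    for lo,hi in ((500,800),(250,470)):
        a=q[(q[:,0]>lo)&(q[:,0]<hi)]
        if len(a)<10: continue
        print(lo,len(a),a.min(0).round(),a.max(0).round())
    rr=cv2.minAreaRect(q[:,:2].astype(np.float32)); print('rack rect',rr)
    dk=(C[...,2]>25)&(C[...,2]<60)&(C[...,0]>350)&(C[...,0]<650)&(C[...,1]>-200)&(C[...,1]<60); print('dark',len(C[dk]),np.median(C[dk],0))
# plate
d=load('top0'); c=np.array([(458,222),(494,222),(470,403),(442,403)])/7+[300,190]; print('plate at z46',onplane(d,c,46).round(1).tolist())
d=load('side0'); c=np.array([(270,378),(472,340)])/7+[230,245]; print('plate top back edge side',onplane(d,c,46).round(1).tolist())
E
```

```text
tray corners top [[576.4, -155.8, 12.0], [545.4, -352.4, 12.0], [346.0, -317.9, 12.0], [377.8, -121.8, 12.0]]
[np.float64(199.1), np.float64(202.4), np.float64(198.7), np.float64(201.4)]
side [[380.5, -122.1, 12.0], [577.4, -157.5, 12.0], [542.9, -352.5, 12.0], [347.5, -322.2, 12.0]]
tray dir 81.05844687907947 80.78306725859385 80.30378232621557 side 80.60928978236723 79.9703631717077
top0 1016 204.72054117028483Traceback (most recent call last):
  File "<stdin>", line 15, in <module>
cv2.error: OpenCV(4.12.0) /io/opencv/modules/imgproc/src/convhull.cpp:143: error: (-215:Assertion failed) total >= 0 && (depth == CV_32F || depth == CV_32S) in function 'convexHull'
```

```bash
python3 - <<'E'
from h import *
for n in('top0','side0'):
    d=load(n);C=cloud(d);hsv=cv2.cvtColor(d['frame'],cv2.COLOR_RGB2HSV)
    m=(C[...,2]>196)&(C[...,2]<222)&(C[...,0]>250)&(C[...,0]<800)&(C[...,1]>50)&(C[...,1]<480)
    q=C[m].astype(np.float32); print(n,len(q),np.median(q,0),q.min(0),q.max(0))
    print('rack rect',cv2.minAreaRect(q[:,:2]))
    m=(C[...,2]>112)&(C[...,2]<135)&(C[...,0]>350)&(C[...,0]<700)&(C[...,1]>50)&(C[...,1]<420)
    p=C[m].astype(np.float32); 
    print('pileband',len(p),np.median(p,0))
    mm=m&(hsv[...,0]>130)&(hsv[...,0]<178)
    p=C[mm].astype(np.float32); print('plum',len(p)); 
    if len(p)>5: print(np.median(p,0),cv2.minAreaRect(p[:,:2]))
d=load('top0'); c=np.array([(458,222),(494,222),(470,403),(442,403)])/7+[300,190]; print('plate at z46',onplane(d,c,46).round(1).tolist())
d=load('side0'); c=np.array([(270,378),(472,340)])/7+[230,245]; print('plate side',onplane(d,c,46).round(1).tolist())
d=load('top0')
c=np.array([(485,95),(495,160),(510,90),(470,470),(440,415),(75,55),(20,410),(462,92),(435,440)])/5+[140,165]; print('rack pts z205',onplane(d,c,205).round(1).tolist())
E
```

```text
top0 1016 [512.3956  319.70636 204.72055] [368.5313  100.69479 196.02258] [625.1975  397.91745 216.76535]Traceback (most recent call last):
  File "<stdin>", line 6, in <module>
cv2.error: OpenCV(4.12.0) /io/opencv/modules/imgproc/src/convhull.cpp:143: error: (-215:Assertion failed) total >= 0 && (depth == CV_32F || depth == CV_32S) in function 'convexHull'
```

```bash
cat >> h.py <<'E'
def rect(q): return cv2.minAreaRect(np.ascontiguousarray(q[:,:2],dtype=np.float32))
E
python3 - <<'E'
from h import *
for n in('top0','side0'):
    d=load(n);C=cloud(d);hsv=cv2.cvtColor(d['frame'],cv2.COLOR_RGB2HSV)
    m=(C[...,2]>196)&(C[...,2]<222)&(C[...,0]>250)&(C[...,0]<800)&(C[...,1]>50)&(C[...,1]<480)
    q=C[m]; print(n,len(q),np.median(q,0),q.min(0),q.max(0))
    print('rack rect',rect(q))
    m=(C[...,2]>112)&(C[...,2]<135)&(C[...,0]>350)&(C[...,0]<700)&(C[...,1]>50)&(C[...,1]<420)
    mm=m&(hsv[...,0]>130)&(hsv[...,0]<178)
    p=C[mm]; print('plum',len(p),np.median(p,0),rect(p))
d=load('top0'); c=np.array([(458,222),(494,222),(470,403),(442,403)])/7+[300,190]; print('plate at z46',onplane(d,c,46).round(1).tolist())
d=load('side0'); c=np.array([(270,378),(472,340)])/7+[230,245]; print('plate side',onplane(d,c,46).round(1).tolist())
d=load('top0')
c=np.array([(485,95),(495,160),(510,90),(470,470),(440,415),(75,55),(20,410),(462,92),(435,440)])/5+[140,165]; print('rack pts z205',onplane(d,c,205).round(1).tolist())
E
```

```text
top0 1016 [512.39561105 319.70633883 204.72054117] [368.53130132 100.69479252 196.02258608] [625.1975346  397.91743531 216.76534386]
rack rect ((497.04840087890625, 250.4193115234375), (274.7033996582031, 232.01568603515625), 83.0797348022461)
plum 1736 [490.47671782 240.03169162 125.14634037] ((490.58074951171875, 243.71914672851562), (111.76322937011719, 179.3625946044922), 0.8185688853263855)
side0 600 [512.77655308 331.43283562 204.89016115] [364.77705287  95.56726216 196.00155476] [625.70906849 401.51177498 214.06660926]
rack rect ((494.65625, 251.47024536132812), (286.3919677734375, 231.85658264160156), 83.04900360107422)
plum 823 [488.7042917  237.36741392 126.92441874] ((491.09844970703125, 241.6656494140625), (110.57367706298828, 186.60220336914062), 0.23653173446655273)
plate at z46 [[488.0, -323.2, 46.0], [487.6, -340.9, 46.0], [399.1, -324.2, 46.0], [399.4, -310.6, 46.0]]
plate side [[403.0, -321.5, 46.0], [488.1, -338.7, 46.0]]
rack pts z205 [[592.5, 107.4, 205.0], [550.5, 101.4, 205.0], [595.4, 91.5, 205.0], [356.4, 118.8, 205.0], [390.7, 137.0, 205.0], [623.6, 367.3, 205.0], [398.5, 396.9, 205.0], [594.7, 121.9, 205.0], [375.3, 140.2, 205.0]]
```

```bash
cat >> h.py <<'E'
def tool():
    o=ctrl.get_obs(); return o,R.from_rotvec(o['orientation']).as_matrix()
def plan(pos,Rt=None):
    o,M=tool(); dp=np.array(pos)-o['ee_pos']; print('t %.2f'%o['t'],'ee',o['ee_pos'].round(1),'F',o['ft_force'].round(1),'w %.1f'%o['width'])
    print('tool delta', (M.T@dp).round(1))
    if Rt is not None: print('tool turn', R.from_matrix(M.T@Rt).as_rotvec().round(4))
def down(yawdeg,pitch=0):
    # tool z down, tool y along heading yawdeg (world), x = y cross z
    a=np.radians(yawdeg); y=np.array([np.cos(a),np.sin(a),0]); z=np.array([0,0,-1.]); x=np.cross(y,z); return np.c_[x,y,z]
E
python3 - <<'E'
from h import *
o,M=tool(); print(M.round(3))
for a in (80.5,-99.5): 
    plan([445,-330,300],down(a))
E
```

```text
[[-0.956  0.294 -0.   ]
 [ 0.294  0.956 -0.001]
 [-0.    -0.001 -1.   ]]
t 0.15 ee [183.8 596.9 222.1] F [ 0.1 -0.7 -1. ] w 87.7
tool delta [-522.4 -809.   -76.9]
tool turn [-1.20e-03 -1.00e-04 -1.33e-01]
t 0.15 ee [183.8 596.9 222.1] F [ 0.1 -0.7 -1. ] w 87.7
tool delta [-522.4 -809.   -76.9]
tool turn [-1.0000e-04  1.9000e-03  3.0086e+00]
```

Emit:
move_arm:
  deltas:
    - [0, 0, -36, 0, 0, -0.06]
    - [0, 0, -36, 0, 0, -0.06]
    - [-10, -6, -36, 0, 0, -0.05]
    - [-34, -20, 0, 0, 0, 0]
    - [-34, -20, 0, 0, 0, 0]
  hand: -1

```text
t: 0.57
ee_pos: [251.7, 541.9, 330.8]
orientation: [-0.176, -3.133, 0.013]
ft_force: [0.3, 0.1, -0.6]
width: 87.9
```

```bash
python3 - <<'E'
from h import *
plan([490,250,330],down(83))
E
```

```text
t 0.57 ee [251.7 541.9 330.8] F [ 0.3  0.1 -0.6] w 87.9
tool delta [-269.4 -263.4    2.3]
tool turn [-0.0087 -0.0027  0.0102]
```

Emit:
move_arm:
  deltas:
    - [-29, -29, 0, 0, 0, 0.01]
    - [-29, -29, 0, 0, 0, 0]
    - [-29, -29, 0, 0, 0, 0]
    - [-29, -29, 0, 0, 0, 0]
    - [-29, -29, 0, 0, 0, 0]

```text
t: 0.98
ee_pos: [381.5, 377.8, 332.8]
orientation: [-0.185, -3.135, 0.008]
ft_force: [-0.4, 0.7, -0.8]
width: 87.7
```

Emit:
move_arm:
  deltas:
    - [-29, -29, 0, 0, 0, 0]
    - [-29, -29, 0, 0, 0, 0]
    - [-29, -29, 0, 0, 0, 0]
    - [-20, -20, 0, 0, 0, 0]
    - [0, 0, 0, 0, 0, 0]

```text
t: 1.4
ee_pos: [478.8, 249.9, 333.0]
orientation: [-0.193, -3.136, 0.011]
ft_force: [0.1, 0.4, 0.0]
width: 87.9
```

```bash
python3 - <<'E'
from h import *
plan([490,250,330],down(83))
snap('wrist','wrist1')
E
```

```text
t 1.40 ee [478.8 249.9 333. ] F [0.1 0.4 0. ] w 87.9
tool delta [-11.1   1.5   3. ]
tool turn [-0.0067  0.0004 -0.0005]
```

View pics/wrist1.png

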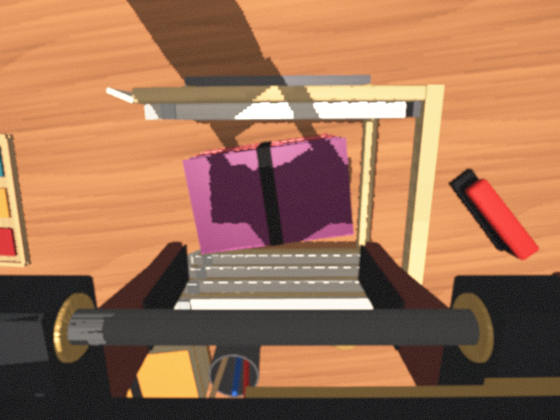

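Emit:
move_arm:
  deltas:
    - [-40, 5, 0, 0, 0, 0]
    - [-40, 5, 0, 0, 0, 0]
    - [-40, 5, 0, 0, 0, 0]
    - [-40, 5, 0, 0, 0, 0]
    - [-30, 3, 0, 0, 0, 0]

```text
t: 1.87
ee_pos: [666.5, 254.6, 331.1]
orientation: [-0.185, -3.129, 0.009]
ft_force: [0.3, 0.6, 0.1]
width: 87.7
```

Emit:
move_arm:
  deltas:
    - [0, 0, 0, 0, 0, 0]

```text
t: 1.95
ee_pos: [670.0, 255.4, 329.4]
orientation: [-0.187, -3.129, 0.009]
ft_force: [-1.5, -0.3, -0.2]
width: 87.5
```

```bash
python3 - <<'E'
from h import *
plan([670,250,330],down(83))
snap('wrist','wrist2')
E
```

```text
t 1.95 ee [670.  255.4 329.4] F [-1.5 -0.3 -0.2] w 87.5
tool delta [-0.6 -5.4 -0.6]
tool turn [-0.0061 -0.0067  0.003 ]
```

View pics/wrist2.png

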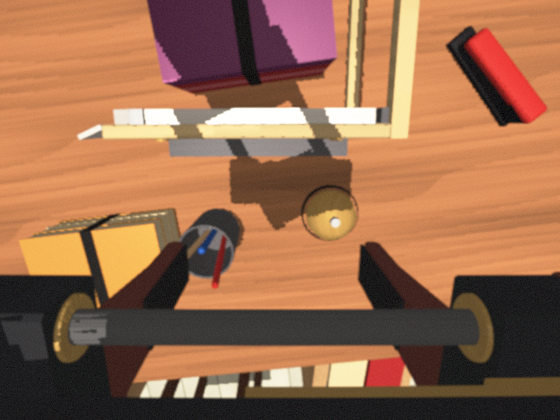

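```bash
cat > fit.py <<'E'
from h import *
def strip(tag,v0,v1,u0,u1,us):
    d=load(tag); im=d['frame'].astype(float); hsv=cv2.cvtColor(d['frame'],cv2.COLOR_RGB2HSV)
    C=cloud(d); z=C[...,2]
    m=(np.abs(z-205)<9)&(hsv[...,1]>70)&(hsv[...,0]<32)
    top=[];bot=[]
    for u in us:
        vs=[v for v in range(v0,v1) if m[v,u]]
        if len(vs)>2: top.append((u,min(vs)-.5)); bot.append((u,max(vs)+.5))
    for nm,e in(('edge-top',top),('edge-bot',bot)):
        P=onplane(d,e,205)[:,:2]
        for _ in range(3):
            c=P.mean(0); w=np.linalg.svd(P-c)[2][0]; w=w*np.sign(w[1]); r=(P-c)@np.array([w[1],-w[0]]); P=P[np.abs(r)<max(2*r.std(),.3)]
        print(tag,nm,len(P),'heading %.2f'%np.degrees(np.arctan2(w[1],w[0])),'x at y=250: %.1f'%(c[0]+(250-c[1])*w[0]/w[1]),'std %.2f'%r.std())
strip('wrist1',80,115,150,400,range(160,400,4))
strip('wrist2',118,145,110,380,range(115,380,4))
for tag,uv in(('wrist1',[(135,95),(146,110)]),('wrist2',[(103,131),(113,115)])):
    d=load(tag); print(tag,'front end of cheek z205',onplane(d,uv[:1],205).round(1),'rail top180',onplane(d,uv[1:],180).round(1))
E
python3 fit.py; python3 - <<'E'
from h import *
for tag,(a,b,c,e) in dict(wrist1=(100,70,450,130),wrist2=(70,90,420,160)).items():
    im=cv2.imread(f'pics/{tag}.png')[b:e,a:c]; cv2.imwrite(f'pics/{tag}c.png',cv2.resize(im,None,fx=2.2,fy=4))
E
```

```text
wrist1 edge-top 58 heading 83.24 x at y=250: 379.4 std 0.31
wrist1 edge-bot 55 heading 83.32 x at y=250: 391.5 std 0.20
wrist2 edge-top 64 heading 83.37 x at y=250: 599.4 std 0.33
wrist2 edge-bot 55 heading 83.45 x at y=250: 610.5 std 0.19
wrist1 front end of cheek z205 [[374.2 150.2 205. ]] rail top180 [[384.9 147.7 180. ]]
wrist2 front end of cheek z205 [[589.8 124.1 205. ]] rail top180 [[576.3 124.  180. ]]
```

View pics/wrist2c.png

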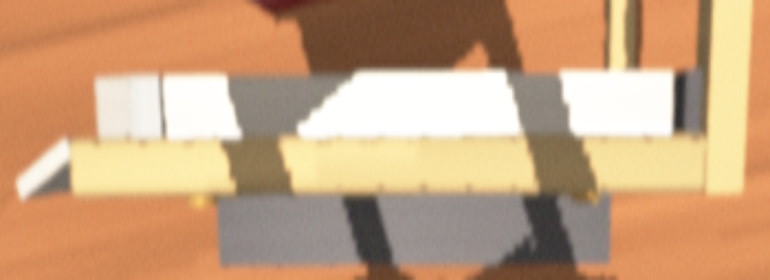

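View pics/wrist1c.png

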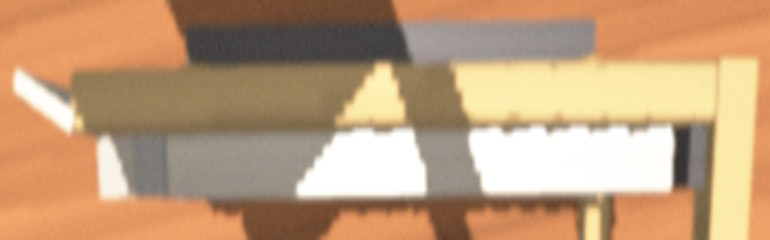

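Emit:
move_arm:
  deltas:
    - [9.5, -39, 0, 0, 0, 0]
    - [9.5, -39, 0, 0, 0, 0]
    - [9.5, -39, 0, 0, 0, 0]
    - [9.5, -39, 0, 0, 0, 0]
    - [9.5, -39, 0, 0, 0, 0]

```text
t: 2.42
ee_pos: [590.2, 75.7, 326.2]
orientation: [-0.161, -3.121, 0.006]
ft_force: [1.1, -0.7, 1.5]
width: 87.7
```

Emit:
move_arm:
  deltas:
    - [9.5, -39, 5, 0, 0, 0]
    - [9.5, -39, 10, 0, 0, 0]
    - [9.5, -39, 10, 0, 0, 0]
    - [9.5, -39, 10, 0, 0, 0]
    - [9.5, -39, 10, 0, 0, 0]

```text
t: 2.83
ee_pos: [512.7, -112.1, 284.5]
orientation: [-0.146, -3.126, 0.002]
ft_force: [0.1, -0.3, 0.3]
width: 87.9
```

```bash
python3 - <<'E'
from h import *
plan([446,-331,200],down(80.6))
E
```

```text
t 2.83 ee [ 512.7 -112.1  284.5] F [ 0.1 -0.3  0.3] w 87.9
tool delta [  44.9 -223.9   85.6]
tool turn [-0.0026 -0.0123  0.0707]
```

Emit:
move_arm:
  deltas:
    - [7, -37, 12, 0, -0.012, 0.06]
    - [7, -37, 14, 0, 0, 0]
    - [7, -37, 14, 0, 0, 0]
    - [7, -37, 14, 0, 0, 0]
    - [7, -37, 14, 0, 0, 0]

```text
t: 3.25
ee_pos: [444.4, -289.0, 217.1]
orientation: [0.234, 3.129, -0.002]
ft_force: [0.5, 0.5, -0.5]
width: 87.8
```

Emit:
move_arm:
  deltas:
    - [3, -20, 5, 0, 0, 0.01]
    - [0, 0, 0, 0, 0, 0]

```text
t: 3.42
ee_pos: [434.0, -309.6, 209.6]
orientation: [-0.255, -3.131, -0.0]
ft_force: [0.5, 0.1, -0.1]
width: 87.7
```

```bash
python3 - <<'E'
from h import *
plan([446,-331,200],down(80.6))
snap('wrist','wrist3')
E
```

```text
t 3.42 ee [ 434.  -309.6  209.6] F [ 0.5  0.1 -0.1] w 87.7
tool delta [-15.3 -19.2   9.6]
tool turn [ 0.0002 -0.0002  0.0018]
```

View pics/wrist3.png

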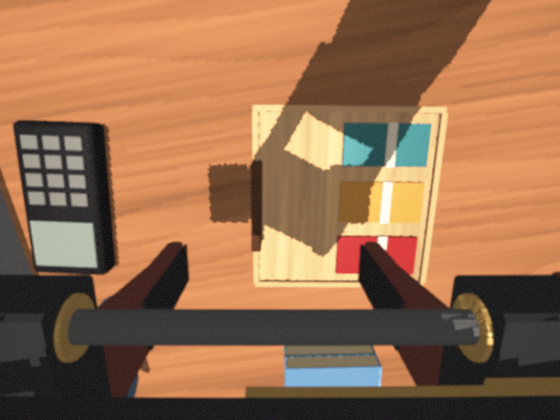

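```bash
python3 - <<'E'
from h import *
d=load('wrist3')
c=onplane(d,[(252.5,105.5),(447,108),(429,287.5),(255,285.5)],12); print(c.round(1)); 
v=[c[1]-c[0],c[2]-c[3]]; print([np.linalg.norm(x) for x in v],[np.degrees(np.arctan2(x[1],x[0])) for x in v], np.linalg.norm(c[0]-c[3]),np.degrees(np.arctan2(*(c[3]-c[0])[[1,0]]))+90)
C=cloud(d); hsv=cv2.cvtColor(d['frame'],cv2.COLOR_RGB2HSV)
m=(C[...,2]>40)&(C[...,2]<52); m[:, :240]=0; m[:,275:]=0; m[270:]=0; q=C[m]; print(len(q),q.mean(0),rect(q),np.median(q[:,2]))
im=cv2.imread('pics/wrist3.png')[150:262,235:285]; cv2.imwrite('pics/w3c.png',cv2.resize(im,None,fx=5,fy=5))
E
```

```text
[[ 345.5 -314.6   12. ]
 [ 379.5 -119.5   12. ]
 [ 578.6 -146.9   12. ]
 [ 542.8 -347.1   12. ]]
[np.float64(198.09535503768367), np.float64(203.3033577636714)] [np.float64(80.13874689422579), np.float64(79.8604125333186)] 199.91863719789117 80.66266331172221
919 [ 442.35279743 -326.26852059   45.41670579] ((444.5728759765625, -326.9692687988281), (10.059427261352539, 89.87071990966797), 80.22053527832031) 45.52316792333289
```

View pics/w3c.png

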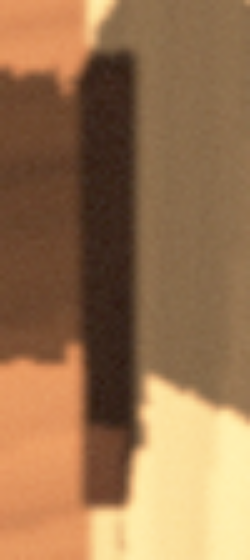

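```bash
python3 - <<'E'
from h import *
plan([444.5,-327,11],down(80.3))
E
```

```text
t 3.47 ee [ 434.3 -308.1  209.9] F [-0.1 -0.1  1.3] w 88.2
tool delta [-13.2 -17.2 198.8]
tool turn [ 0.001  -0.0006  0.0076]
```

Emit:
move_arm:
  deltas:
    - [-7, -9, 36, 0, 0, 0.008]
    - [-6, -8, 36, 0, 0, 0]
    - [0, 0, 36, 0, 0, 0]
    - [0, 0, 36, 0, 0, 0]
    - [0, 0, 25, 0, 0, 0]

```text
t: 3.88
ee_pos: [454.2, -322.2, 46.7]
orientation: [0.256, 3.113, -0.011]
ft_force: [0.1, 1.3, 0.8]
width: 87.8
```

```bash
python3 - <<'E'
from h import *
plan([444.5,-327,11],down(80.3))
E
```

```text
t 3.88 ee [ 454.2 -322.2   46.7] F [0.1 1.3 0.8] w 87.8
tool delta [ 9.5 -6.1 35.5]
tool turn [-0.0057  0.0184  0.0051]
```

Emit:
move_arm:
  deltas:
    - [7, -5, 10, -0.005, 0.018, 0.004]
    - [2, -1, 8, 0, 0, 0]
    - [0, 0, 6, 0, 0, 0]
    - [0, 0, 0, 0, 0, 0]

```text
t: 4.22
ee_pos: [444.0, -319.2, 19.7]
orientation: [-0.253, -3.124, -0.007]
ft_force: [-0.3, 0.4, -0.7]
width: 88.0
```

```bash
python3 - <<'E'
from h import *
plan([444.5,-327,11],down(80.3))
E
```

```text
t 4.22 ee [ 444.  -319.2   19.7] F [-0.3  0.4 -0.7] w 88.0
tool delta [-1.9 -7.6  8.6]
tool turn [ 0.0037 -0.0072  0.0075]
```

Emit:
move_arm:
  deltas:
    - [-2, -8, 8, 0.004, -0.007, 0.007]
    - [0, -2, 2, 0, 0, 0]
    - [0, 0, 0, 0, 0, 0]

```text
t: 4.47
ee_pos: [446.8, -331.1, 12.3]
orientation: [0.264, 3.125, -0.006]
ft_force: [-0.3, -0.7, 0.1]
width: 87.6
```

```bash
python3 - <<'E'
from h import *
plan([444.5,-327,11],down(80.3))
E
```

```text
t 4.47 ee [ 446.8 -331.1   12.3] F [-0.3 -0.7  0.1] w 87.6
tool delta [3.  3.7 1.3]
tool turn [-0.0034  0.006   0.0007]
```

Emit:
move_arm:
  deltas:
    - [2, 3, 1, -0.003, 0.006, 0]
    - [0, 0, 0, 0, 0, 0]

```text
t: 4.63
ee_pos: [445.9, -328.8, 12.5]
orientation: [0.266, 3.129, -0.002]
ft_force: [-1.1, 0.6, -0.5]
width: 87.9
```

Emit:
move_arm:
  deltas:
    - [0, 0, 0, 0, 0, 0]
    - [0, 0, 0, 0, 0, 0]
    - [0, 0, 0, 0, 0, 0]
    - [0, 0, 0, 0, 0, 0]
    - [0, 0, 0, 0, 0, 0]
  hand: 1

```text
t: 5.05
ee_pos: [446.3, -329.3, 13.7]
orientation: [0.267, 3.127, -0.004]
ft_force: [-0.4, 0.1, 0.6]
width: 57.5
```

Emit:
move_arm:
  deltas:
    - [0, 0, 0, 0, 0, 0]
    - [0, 0, 0, 0, 0, 0]

```text
t: 5.22
ee_pos: [446.4, -329.3, 13.7]
orientation: [0.267, 3.127, -0.004]
ft_force: [0.4, 0.8, 0.2]
width: 44.5
```

```bash
python3 - <<'E'
from h import *
plan([444.5,-327,11],down(80.3))
E
```

```text
t 5.22 ee [ 446.4 -329.3   13.7] F [0.4 0.8 0.2] w 44.5
tool delta [2.2 1.9 2.7]
tool turn [-0.0022  0.0033 -0.0009]
```

Emit:
move_arm:
  deltas:
    - [1, 2, 3, -0.002, 0.003, 0]
    - [0, 0, 0, 0, 0, 0]
    - [0, 0, 0, 0, 0, 0]
    - [0, 0, 0, 0, 0, 0]
    - [0, 0, 0, 0, 0, 0]

```text
t: 5.63
ee_pos: [445.5, -326.9, 10.1]
orientation: [-0.267, -3.13, -0.0]
ft_force: [0.2, -1.3, 0.3]
width: 11.2
```

Emit:
move_arm:
  deltas:
    - [0, 0, 0, 0, 0, 0]
    - [0, 0, 0, 0, 0, 0]
    - [0, 0, 0, 0, 0, 0]
    - [0, 0, 0, 0, 0, 0]

```text
t: 5.97
ee_pos: [445.6, -326.9, 10.1]
orientation: [-0.267, -3.13, -0.0]
ft_force: [0.3, 0.0, -0.4]
width: 9.8
```

```bash
python3 - <<'E'
from h import *
plan([444.5,-327,11],down(80.3))
E
```

```text
t 5.97 ee [ 445.6 -326.9   10.1] F [ 0.3  0.  -0.4] w 9.8
tool delta [ 1.1 -0.3 -0.9]
tool turn [ 0.0001 -0.0003 -0.0006]
```

Emit:
move_arm:
  deltas:
    - [0, 0, -10, 0, 0, 0]
    - [0, 0, -20, 0, 0, 0]
    - [0, 0, -25, 0, 0, 0]
    - [0, 0, -25, 0, 0, 0]
    - [0, 0, -25, 0, 0, 0]

```text
t: 6.38
ee_pos: [441.2, -323.7, 114.4]
orientation: [-0.265, -3.118, -0.012]
ft_force: [0.1, 0.0, -2.4]
width: 9.8
```

Emit:
move_arm:
  deltas:
    - [0, 0, -25, 0, 0, 0]
    - [0, 0, -25, 0, 0, 0]
    - [0, 0, -25, 0, 0, 0]
    - [0, 0, -12, 0, 0, 0]
    - [0, 0, 0, 0, 0, 0]

```text
t: 6.8
ee_pos: [442.4, -324.7, 213.3]
orientation: [-0.265, -3.124, -0.005]
ft_force: [0.6, -0.4, -2.0]
width: 9.7
```

```bash
python3 - <<'E'
from h import *
o,M=tool(); e=np.array([.1158,.9933]); print('pull now',o['ee_pos']); m=np.array([482.2,137])
plan([*(m-235*e),185],down(83.35))
d=snap('wrist','wrist4'); snap('side','side4')
E
```

```text
pull now [ 442.40142315 -324.70082509  213.3350177 ]
t 6.80 ee [ 442.4 -324.7  213.3] F [ 0.6 -0.4 -2. ] w 9.7
tool delta [ 25.8 227.1  29.1]
tool turn [ 0.0027 -0.007  -0.053 ]
```

View pics/wrist4.png

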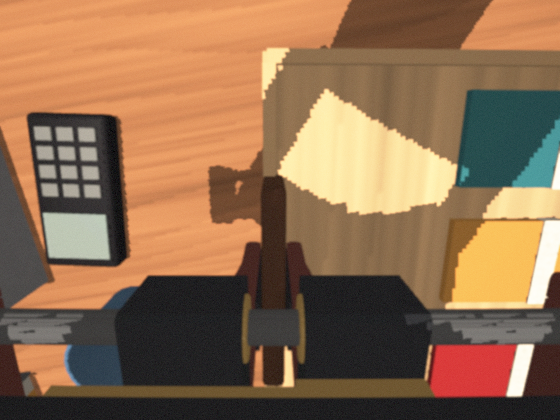

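View pics/side4.png

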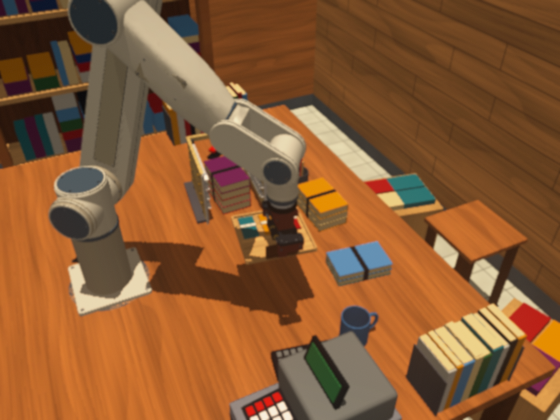

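```bash
cat > pose.py <<'E'
from h import *
import sys
def trayfit(tag):
    d=load(tag); C=cloud(d); o,M=tool()
    q=C[60:180:3,290:450:3].reshape(-1,3); q=q[np.isfinite(q).all(1)]
    for _ in range(4):
        c=q.mean(0); n=np.linalg.svd(q-c)[2][2]; n*=np.sign(n[2]); r=(q-c)@n; q=q[np.abs(r)<max(2.5*r.std(),.5)]
    a=M[:2,1]; 
    print(tag,'slope along tool y %.4f (mm per 200: %.1f)'%(-(n[:2]@a)/n[2],-200*(n[:2]@a)/n[2]),'slope across %.4f'%(-(n[:2]@M[:2,0])/n[2]),'plane z at tcp xy',c[2]-((o['ee_pos'][:2]-c[:2])@n[:2])/n[2],'tcp z',o['ee_pos'][2],'n',len(q))
    print('tool z',M[:,2].round(4),'tool y',M[:,1].round(4))
if __name__=='__main__': trayfit(sys.argv[1])
E
python3 pose.py wrist4; python3 - <<'E'
from h import *
import pose
# sanity: same fit with tray on table in wrist3
d=load('wrist3');C=cloud(d);q=C[115:260:3,275:335:3].reshape(-1,3);c=q.mean(0);n=np.linalg.svd(q-c)[2][2];n*=np.sign(n[2]);print(n,c)
E
```

```text
wrist4 slope along tool y 0.0040 (mm per 200: 0.8) slope across 0.0083 plane z at tcp xy 208.90538922955326 tcp z 210.80276076925907 n 2012
tool z [-0.009   0.0056 -0.9999] tool y [0.1683 0.9857 0.004 ]
[0.13620056 0.86594072 0.48124431] [ 439.49036767 -275.18622797    6.8952402 ]
```

Emit:
move_arm:
  deltas:
    - [4, 36, 5, 0.02, -0.004, -0.03]
    - [4, 38, 5, 0.02, 0, -0.023]
    - [4, 38, 5, 0, 0, 0]
    - [4, 38, 5, 0, 0, 0]
    - [4, 35, 4, 0, 0, 0]

```text
t: 7.32
ee_pos: [442.8, -138.5, 176.4]
orientation: [-0.194, -3.122, 0.059]
ft_force: [0.8, 0.3, -2.2]
width: 9.4
```

```bash
cat >> h.py <<'E'
E_=np.array([np.cos(np.radians(83.35)),np.sin(np.radians(83.35))]); MO=np.array([482.2,137.]); N_=np.array([E_[1],-E_[0]])
def tgt(yaw=83.35,tilt=0.04): return down(yaw)@R.from_rotvec([tilt,0,0]).as_matrix()
def rk(s,z,lat=0,yaw=83.35,tilt=0.04):
    "pull at s along rack axis from mouth, lat toward +x side"
    plan([*(MO+s*E_+lat*N_),z],tgt(yaw,tilt)); o,M=tool(); p=o['ee_pos'][:2]-MO; print('s %.1f lat %.1f'%(p@E_,p@N_),'rear s %.1f'%(p@E_+195),'yaw %.2f'%np.degrees(np.arctan2(M[1,1],M[0,1])),'tilt %.4f roll %.4f'%(-M[2,1],-M[2,0]))
E
python3 -c "
from h import *
rk(-235,172)"
```

```text
t 7.32 ee [ 442.8 -138.5  176.4] F [ 0.8  0.3 -2.2] w 9.4
tool delta [-6.9 43.4  2.7]
tool turn [ 0.0013 -0.0107 -0.0079]
s -278.2 lat -7.2 rear s -83.2 yaw 82.90 tilt 0.0387 roll -0.0103
```

Emit:
move_arm:
  deltas:
    - [-7, 22, 0, 0, -0.011, -0.008]
    - [-1, 16, 0, 0, 0, 0]
    - [0, 0, 0, 0, 0, 0]

```text
t: 7.57
ee_pos: [449.0, -93.2, 168.7]
orientation: [-0.172, -3.121, 0.055]
ft_force: [-0.4, -1.6, -2.6]
width: 9.9
```

```bash
python3 - <<'E'
from h import *
rk(-235,172)
snap('wrist','wrist5'); snap('top','top5'); snap('side','side5')
im=cv2.imread('pics/top5.png')[150:290,130:350]; cv2.imwrite('pics/top5c.png',cv2.resize(im,None,fx=3.6,fy=3.6,interpolation=cv2.INTER_CUBIC))
im=cv2.imread('pics/side5.png')[100:260,160:340]; cv2.imwrite('pics/side5c.png',cv2.resize(im,None,fx=3.6,fy=3.6,interpolation=cv2.INTER_CUBIC))
E
python3 pose.py wrist5
```

```text
t 7.57 ee [449.  -93.2 168.7] F [-0.4 -1.6 -2.6] w 9.9
tool delta [-6.3 -2.6 -3.3]
tool turn [ 0.0042 -0.0131  0.006 ]
s -232.5 lat -6.3 rear s -37.5 yaw 83.69 tilt 0.0358 roll -0.0133
wrist5 slope along tool y -0.0358 (mm per 200: -7.2) slope across 0.0149 plane z at tcp xy 164.4640052192243 tcp z 169.63925501154318 n 2011
tool z [-0.0151 -0.0354 -0.9993] tool y [ 0.1118  0.9931 -0.0368]
```

View pics/top5c.png

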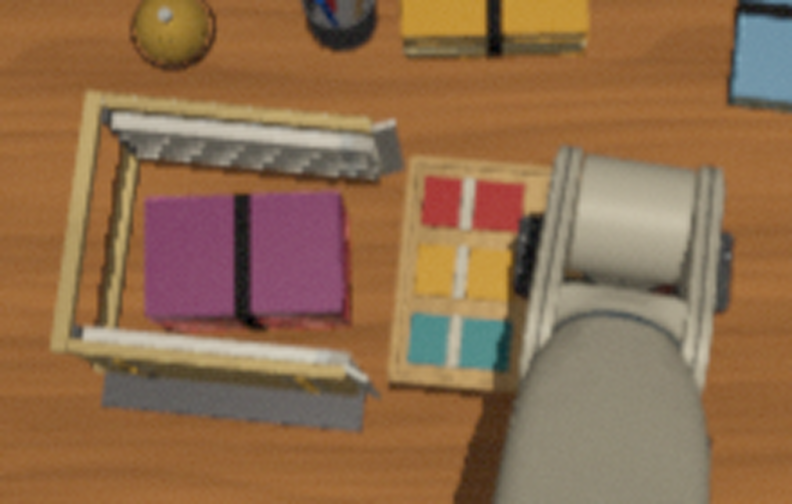

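View pics/side5c.png

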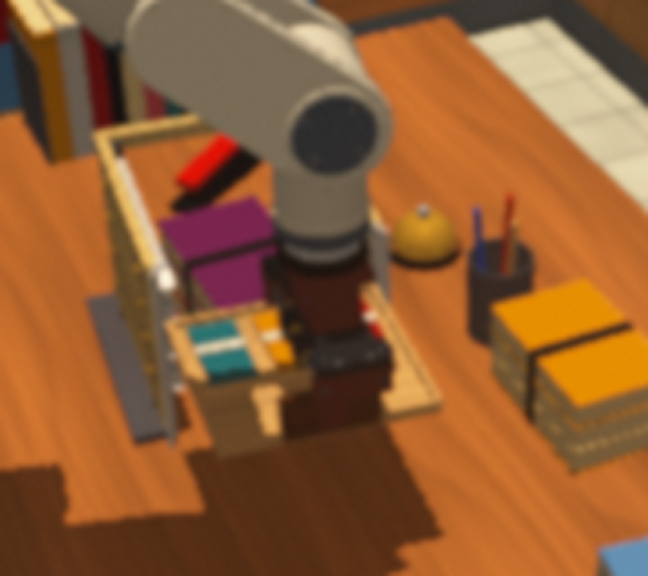

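View pics/wrist5.png

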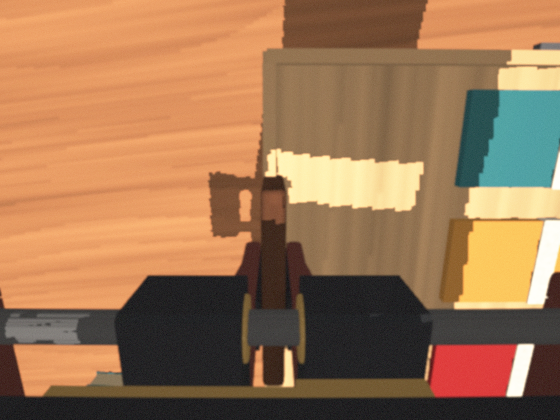

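```bash
python3 - <<'E'
from h import *
d=load('top5')
f=lambda p:np.array(p)/3.6+[130,150]-0.36
rear=onplane(d,f([(412,158),(390,383)]),163); print('rear corners',rear.round(1), np.linalg.norm(rear[0]-rear[1]),'heading',np.degrees(np.arctan2(*(rear[0]-rear[1])[[1,0]]))+90)
def line(hs,pick):
    pass
C=cloud(d); hsv=cv2.cvtColor(d['frame'],cv2.COLOR_RGB2HSV)
# cheek tops wood: edges by hand pts, far cheek (upper in image) inner/outer
far_out=f([(110,95),(240,108),(365,121)]); far_in=f([(125,112),(240,123),(365,135)])
near_in=f([(90,327),(200,339),(340,352)]); near_out=f([(80,348),(200,360),(340,378)])
for nm,e in(('far_out',far_out),('far_in',far_in),('near_in',near_in),('near_out',near_out)):
    P=onplane(d,e,205)[:,:2]; q=(P-MO); print(nm,'lat',(q@N_).round(1),'s',(q@E_).round(1))
q=rear[:,:2]-MO; print('rear lat',(q@N_).round(1),'s',(q@E_).round(1))
# masks by depth
m=(np.abs(C[...,2]-205)<6)&(hsv[...,0]<32)&(hsv[...,1]>70)
q=C[m][:,:2]-MO; s=q@E_; l=q@N_; k=(s>20)&(s<220)
for a,b in((-130,-80),(80,130)):
    kk=k&(l>a)&(l<b); print(kk.sum(), np.percentile(l[kk],[3,50,97]).round(1))
m=(C[...,2]>150)&(C[...,2]<180); q=C[m][:,:2]-MO; s=q@E_; l=q@N_; k=(s<-38)&(s>-75)&(abs(l)<150); print('tray lat',k.sum(),np.percentile(l[k],[1,2,98,99]))
E
```

```text
rear corners [[570.1  86.9 163. ]
 [369.1 108.6 163. ]] 202.23095859648157 heading 83.84499180238329
far_out lat [115.3 114.6 113.6] s [228.6 113.    2.3]
far_in lat [101.3 101.2 101.1] s [213.3 111.3   1. ]
near_in lat [-89.9 -90.9 -90.3] s [218.3 122.6   1.6]
near_out lat [-108.7 -108.8 -112.5] s [224.4 120.3  -0.8]
rear lat [  93.1 -109.1] s [-39.5 -41.3]
201 [-114.  -108.1 -102.7]
219 [103.7 109.2 115.8]
tray lat 704 [-106.08971534 -104.36124473   90.44768419   93.05300844]
```

Emit:
move_arm:
  deltas:
    - [-7.5, 0, -2, 0.004, -0.013, 0.006]
    - [0, 0, 0, 0, 0, 0]
    - [0, 0, 0, 0, 0, 0]

```text
t: 7.97
ee_pos: [457.8, -99.8, 171.2]
orientation: [0.191, 3.135, -0.066]
ft_force: [0.2, 0.6, -1.3]
width: 9.7
```

```bash
python3 -c "
from h import *
rk(-235,170,1.2)"
```

```text
t 7.97 ee [457.8 -99.8 171.2] F [ 0.2  0.6 -1.3] w 9.7
tool delta [2.  3.  1.1]
tool turn [-0.0018  0.0026 -0.006 ]
s -238.0 lat 3.2 rear s -43.0 yaw 83.01 tilt 0.0418 roll 0.0029
```

Emit:
move_arm:
  deltas:
    - [1.5, 10, 1, -0.001, 0.002, -0.005]
    - [0, 10, 0, 0, 0, 0]
    - [0, 10, 0, 0, 0, 0]
    - [0, 0, 0, 0, 0, 0]

```text
t: 8.3
ee_pos: [460.1, -69.2, 169.0]
orientation: [-0.191, -3.134, 0.064]
ft_force: [0.2, -1.2, -2.4]
width: 9.6
```

```bash
python3 -c "
from h import *
rk(-205,168,1.2)"
```

```text
t 8.30 ee [460.1 -69.2 169. ] F [ 0.2 -1.2 -2.4] w 9.6
tool delta [0.8 2.4 0.9]
tool turn [-0.0006  0.001  -0.0058]
s -207.4 lat 2.0 rear s -12.4 yaw 83.02 tilt 0.0406 roll 0.0013
```

Emit:
move_arm:
  deltas:
    - [1, 8, 0, 0, 0, -0.008]
    - [0, 8, 0, 0, 0, 0]
    - [0, 4, 0, 0, 0, 0]
    - [0, 0, 0, 0, 0, 0]

```text
t: 8.63
ee_pos: [461.5, -45.8, 168.2]
orientation: [-0.173, -3.135, 0.064]
ft_force: [-0.7, 0.2, -2.8]
width: 9.9
```

```bash
python3 - <<'E'
from h import *
rk(-185,168,1.2)
snap('top','top6'); snap('side','side6')
im=cv2.imread('pics/top6.png')[150:290,130:350]; cv2.imwrite('pics/top6c.png',cv2.resize(im,None,fx=3.6,fy=3.6,interpolation=cv2.INTER_CUBIC))
d=load('top6'); C=cloud(d)
m=(C[...,2]>150)&(C[...,2]<172); q=C[m][:,:2]-MO; s=q@E_; l=q@N_; k=(s<-22)&(s>-50)&(abs(l)<150); print('tray lat',k.sum(),np.percentile(l[k],[1,2,98,99]))
E
```

```text
t 8.63 ee [461.5 -45.8 168.2] F [-0.7  0.2 -2.8] w 9.9
tool delta [-0.6 -1.   0.2]
tool turn [-0.0006  0.001   0.0055]
s -184.0 lat 0.6 rear s 11.0 yaw 83.66 tilt 0.0406 roll 0.0008
tray lat 550 [-99.5217058  -97.31767588  98.53632505 100.3643169 ]
```

View pics/top6c.png

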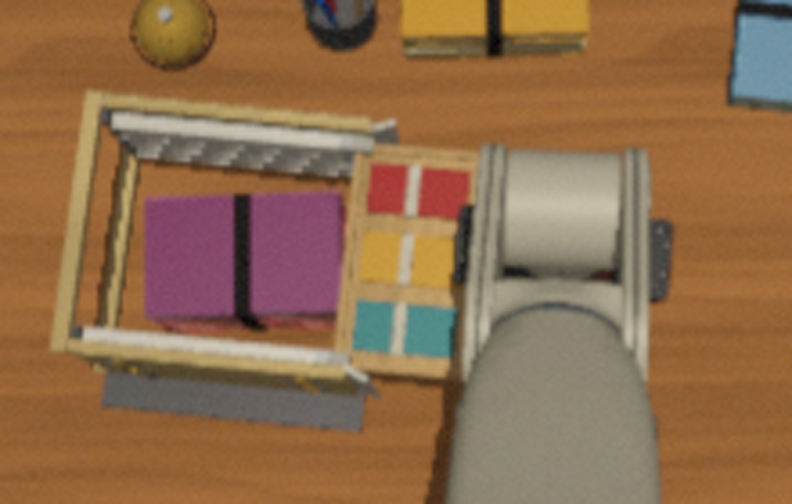

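Emit:
move_arm:
  deltas:
    - [-0.5, 9, 0, 0, 0, 0.003]
    - [0, 8, 0, 0, 0, 0]
    - [0, 8, 0, 0, 0, 0]
    - [0, 6, 0, 0, 0, 0]
    - [0, 0, 0, 0, 0, 0]

```text
t: 9.15
ee_pos: [466.0, -13.2, 166.9]
orientation: [-0.182, -3.135, 0.064]
ft_force: [-0.0, 0.3, -2.1]
width: 10.0
```

```bash
python3 - <<'E'
from h import *
rk(-150,168,1.2)
E
```

```text
t 9.15 ee [466.  -13.2 166.9] F [-0.   0.3 -2.1] w 10.0
tool delta [ 0.1  1.1 -1.2]
tool turn [-0.0007  0.0013 -0.0001]
s -151.1 lat 1.3 rear s 43.9 yaw 83.35 tilt 0.0407 roll 0.0013
```

Emit:
move_arm:
  deltas:
    - [0, 2, 3, 0, 0, 0]
    - [0, 1, 2, 0, 0, 0]

```text
t: 9.32
ee_pos: [466.8, -9.7, 161.8]
orientation: [-0.18, -3.136, 0.064]
ft_force: [0.5, -2.6, 1.4]
width: 10.0
```

Emit:
move_arm:
  deltas:
    - [0, 0, 1.5, 0, 0, 0]
    - [0, 0, 0, 0, 0, 0]

```text
t: 9.48
ee_pos: [467.1, -9.8, 160.4]
orientation: [0.181, 3.136, -0.064]
ft_force: [-2.0, -0.5, 4.0]
width: 9.6
```

```bash
python3 - <<'E'
from h import *
rk(-150,164,1.2)
E
```

```text
t 9.48 ee [467.1  -9.8 160.4] F [-2.  -0.5  4. ] w 9.6
tool delta [ 0.7 -2.6 -3.5]
tool turn [-0.0005  0.0025  0.001 ]
s -147.5 lat 1.9 rear s 47.5 yaw 83.41 tilt 0.0405 roll 0.0025
```

Emit:
move_arm:
  deltas:
    - [0.5, 8, -0.5, 0, 0.002, 0]
    - [0, 8, -0.3, 0, 0, 0]
    - [0, 8, -0.3, 0, 0, 0]
    - [0, 8, -0.3, 0, 0, 0]
    - [0, 8, -0.3, 0, 0, 0]

```text
t: 9.9
ee_pos: [471.6, 30.9, 160.8]
orientation: [-0.185, -3.134, 0.065]
ft_force: [-0.2, 0.6, -2.7]
width: 9.8
```

```bash
python3 - <<'E'
from h import *
rk(-110,160,1.2)
E
```

```text
t 9.90 ee [471.6  30.9 160.8] F [-0.2  0.6 -2.7] w 9.8
tool delta [ 0.5 -3.3  0.9]
tool turn [-0.0013  0.0008 -0.0022]
s -106.7 lat 1.7 rear s 88.3 yaw 83.23 tilt 0.0413 roll 0.0009
```

Emit:
move_arm:
  deltas:
    - [0.5, 8, 0.5, 0.005, 0, -0.002]
    - [0, 8, 0, 0.005, 0, 0]
    - [0, 8, -0.3, 0, 0, 0]
    - [0, 8, -0.3, 0, 0, 0]
    - [0, 6, -0.3, 0, 0, 0]

```text
t: 10.32
ee_pos: [477.1, 73.3, 160.4]
orientation: [0.179, 3.135, -0.084]
ft_force: [-0.2, -0.9, -0.2]
width: 10.2
```

```bash
python3 - <<'E'
from h import *
rk(-70,160,1.2)
E
```

```text
t 10.32 ee [477.1  73.3 160.4] F [-0.2 -0.9 -0.2] w 10.2
tool delta [ 1.1 -6.1  0.8]
tool turn [-0.0135  0.004   0.0022]
s -63.9 lat 2.3 rear s 131.1 yaw 83.47 tilt 0.0535 roll 0.0039
```

Emit:
move_arm:
  deltas:
    - [1, 8, -0.3, 0, 0.004, 0.002]
    - [0, 8, -0.4, 0, 0, 0]
    - [0, 8, -0.4, 0, 0, 0]
    - [0, 8, -0.4, 0, 0, 0]
    - [0, 8, -0.4, 0, 0, 0]

```text
t: 10.73
ee_pos: [481.0, 117.9, 160.0]
orientation: [-0.182, -3.132, 0.083]
ft_force: [-0.5, -2.7, 0.8]
width: 9.8
```

```bash
python3 - <<'E'
from h import *
rk(-30,160,1.2,tilt=.05)
E
```

```text
t 10.73 ee [481.  117.9 160. ] F [-0.5 -2.7  0.8] w 9.8
tool delta [ -0.1 -10.9   0.5]
tool turn [-0.0031  0.0002 -0.0002]
s -19.1 lat 1.1 rear s 175.9 yaw 83.34 tilt 0.0531 roll 0.0002
```

Emit:
move_arm:
  deltas:
    - [0, 6, -0.3, 0, 0, 0]
    - [0, 6, -0.3, 0, 0, 0]
    - [0, 6, -0.3, 0, 0, 0]
    - [0, 5, -0.3, 0, 0, 0]
    - [0, 0, 0, 0, 0, 0]

```text
t: 11.15
ee_pos: [484.3, 144.9, 160.0]
orientation: [-0.181, -3.133, 0.082]
ft_force: [1.5, -0.3, 0.7]
width: 9.7
```

```bash
python3 - <<'E'
from h import *
rk(10,160,1.2,tilt=.05)
snap('top','top7');snap('side','side7');snap('wrist','wrist7')
im=cv2.imread('pics/top7.png')[150:290,130:350]; cv2.imwrite('pics/top7c.png',cv2.resize(im,None,fx=3.6,fy=3.6,interpolation=cv2.INTER_CUBIC))
im=cv2.imread('pics/side7.png')[90:250,150:330]; cv2.imwrite('pics/side7c.png',cv2.resize(im,None,fx=3.6,fy=3.6,interpolation=cv2.INTER_CUBIC))
E
python3 pose.py wrist7
```

```text
t 11.15 ee [484.3 144.9 160. ] F [ 1.5 -0.3  0.7] w 9.7
tool delta [-0.   1.9 -0.1]
tool turn [-0.0026  0.0006  0.0007]
s 8.1 lat 1.2 rear s 203.1 yaw 83.39 tilt 0.0526 roll 0.0005
wrist7 slope along tool y -0.0502 (mm per 200: -10.0) slope across 0.0000 plane z at tcp xy 155.72780621223237 tcp z 159.9085757131144 n 1955
tool z [-0.0055 -0.052  -0.9986] tool y [ 0.1154  0.9919 -0.0523]
```

View pics/side7c.png

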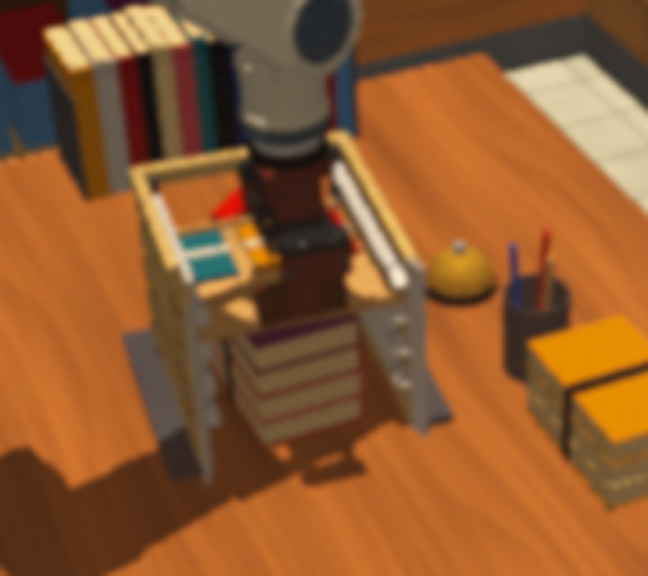

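View pics/wrist7.png

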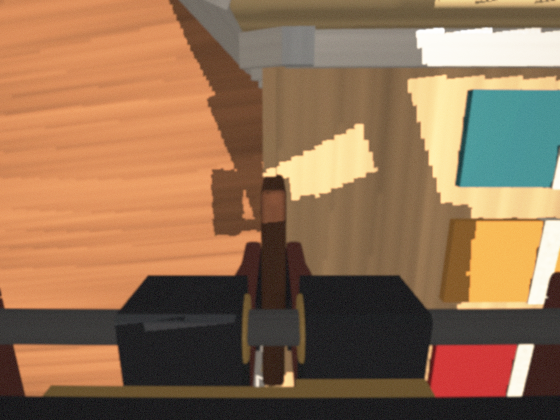

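Emit:
move_arm:
  deltas:
    - [0, 4, -0.2, 0, 0, 0]
    - [0, 4, -0.2, 0, 0, 0]
    - [0, 3, -0.2, 0, 0, 0]

```text
t: 11.55
ee_pos: [485.2, 154.4, 160.0]
orientation: [-0.184, -3.132, 0.084]
ft_force: [-0.3, -2.2, 2.6]
width: 9.9
```

Emit:
move_arm:
  deltas:
    - [0, 3, -0.2, 0, 0, 0]
    - [0, 2, -0.1, 0, 0, 0]

```text
t: 11.72
ee_pos: [485.9, 159.6, 160.1]
orientation: [-0.184, -3.132, 0.085]
ft_force: [0.2, -2.8, 0.6]
width: 10.1
```

```bash
python3 - <<'E'
from h import *
rk(30,160,1.2,tilt=.05)
E
```

```text
t 11.72 ee [485.9 159.6 160.1] F [ 0.2 -2.8  0.6] w 10.1
tool delta [-0.2  7.1 -0.3]
tool turn [-0.004  -0.     -0.0015]
s 22.9 lat 1.0 rear s 217.9 yaw 83.26 tilt 0.0540 roll 0.0000
```

Emit:
move_arm:
  deltas:
    - [0, 2, -0.1, 0, 0, 0]
    - [0, 2, -0.1, 0, 0, 0]

```text
t: 11.88
ee_pos: [486.4, 164.0, 160.1]
orientation: [-0.184, -3.132, 0.085]
ft_force: [-0.2, -2.2, 1.8]
width: 9.6
```

Emit:
move_arm:
  deltas:
    - [0, 2, -0.1, 0, 0, 0]
    - [0, 2, -0.1, 0, 0, 0]

```text
t: 12.05
ee_pos: [486.9, 168.4, 160.1]
orientation: [-0.184, -3.132, 0.085]
ft_force: [-0.3, -2.5, 1.2]
width: 10.1
```

Emit:
move_arm:
  deltas:
    - [0, 2, -0.1, 0, 0, 0]

```text
t: 12.13
ee_pos: [487.2, 170.5, 160.1]
orientation: [-0.184, -3.132, 0.085]
ft_force: [2.0, -6.7, 2.9]
width: 9.4
```

Emit:
move_arm:
  deltas:
    - [0, 1.5, -0.1, 0, 0, 0]

```text
t: 12.22
ee_pos: [487.4, 170.8, 160.2]
orientation: [-0.182, -3.132, 0.09]
ft_force: [1.0, -17.2, 5.8]
width: 9.9
```

Emit:
move_arm:
  deltas:
    - [0, 1.5, -0.1, 0, 0, 0]

```text
t: 12.3
ee_pos: [487.4, 170.7, 160.2]
orientation: [-0.181, -3.131, 0.095]
ft_force: [-0.1, -13.6, 5.7]
width: 9.8
```

```bash
python3 - <<'E'
from h import *
rk(33,150,1.2,tilt=0.0)
E
python3 - <<'E'
E
```

```text
t 12.30 ee [487.4 170.7 160.2] F [ -0.1 -13.6   5.7] w 9.8
tool delta [ 0.1 -0.4 10.3]
tool turn [-0.0608 -0.0001  0.0009]
s 34.1 lat 1.3 rear s 229.1 yaw 83.40 tilt 0.0608 roll -0.0001
```

Emit:
move_arm:
  deltas:
    - [0, -0.7, 2.5, -0.014, 0, 0]
    - [0, 0, 2.5, -0.014, 0, 0]

```text
t: 12.47
ee_pos: [487.9, 170.3, 155.7]
orientation: [-0.18, -3.135, 0.049]
ft_force: [-2.0, -3.7, 1.1]
width: 9.9
```

```bash
python3 - <<'E'
from h import *
rk(34,150,1.2,tilt=0.0)
E
```

```text
t 12.47 ee [487.9 170.3 155.7] F [-2.  -3.7  1.1] w 9.9
tool delta [0.6 0.5 5.7]
tool turn [-0.0315  0.0009  0.0012]
s 33.7 lat 1.8 rear s 228.7 yaw 83.42 tilt 0.0315 roll 0.0009
```

Emit:
move_arm:
  deltas:
    - [0.4, 0.5, 2, -0.012, 0, 0]

```text
t: 12.55
ee_pos: [487.6, 170.4, 153.5]
orientation: [0.18, 3.136, -0.03]
ft_force: [2.8, -8.0, 2.0]
width: 9.7
```

Emit:
move_arm:
  deltas:
    - [0, 0.5, 2, -0.012, 0, 0]

```text
t: 12.63
ee_pos: [487.6, 170.3, 151.2]
orientation: [0.179, 3.136, -0.011]
ft_force: [1.1, -6.7, 1.4]
width: 9.9
```

```bash
python3 - <<'E'
from h import *
rk(34,150,1.2,tilt=0.0)
E
```

```text
t 12.63 ee [487.6 170.3 151.2] F [ 1.1 -6.7  1.4] w 9.9
tool delta [0.3 0.3 1.2]
tool turn [-0.0071  0.0012  0.0017]
s 33.7 lat 1.5 rear s 228.7 yaw 83.45 tilt 0.0071 roll 0.0012
```

Emit:
move_arm:
  deltas:
    - [0, 0.2, 1, -0.007, 0, 0]

```text
t: 12.72
ee_pos: [487.6, 170.3, 150.0]
orientation: [0.18, 3.135, 0.001]
ft_force: [-5.0, -3.0, 21.3]
width: 10.1
```

Emit:
move_arm:
  deltas:
    - [0, 0.2, 1, 0, 0, 0]

```text
t: 12.8
ee_pos: [487.6, 170.3, 150.0]
orientation: [0.181, 3.136, 0.002]
ft_force: [-8.5, -3.7, 29.1]
width: 9.8
```

```bash
python3 - <<'E'
from h import *
rk(34,150,1.2,tilt=0.0)
snap('side','side8'); snap('wrist','wrist8')
im=cv2.imread('pics/side8.png')[90:250,150:330]; cv2.imwrite('pics/side8c.png',cv2.resize(im,None,fx=3.6,fy=3.6,interpolation=cv2.INTER_CUBIC))
E
python3 pose.py wrist8
```

```text
t 12.80 ee [487.6 170.3 150. ] F [-8.5 -3.7 29.1] w 9.8
tool delta [ 0.3  0.3 -0. ]
tool turn [0.0013 0.0007 0.001 ]
s 33.7 lat 1.5 rear s 228.7 yaw 83.41 tilt -0.0013 roll 0.0007
wrist8 slope along tool y 0.0024 (mm per 200: 0.5) slope across 0.0020 plane z at tcp xy 145.63794879435554 tcp z 150.0706324592714 n 2004
tool z [ 1.1e-03  7.0e-04 -1.0e+00] tool y [1.145e-01 9.934e-01 9.000e-04]
```

View pics/wrist8.png

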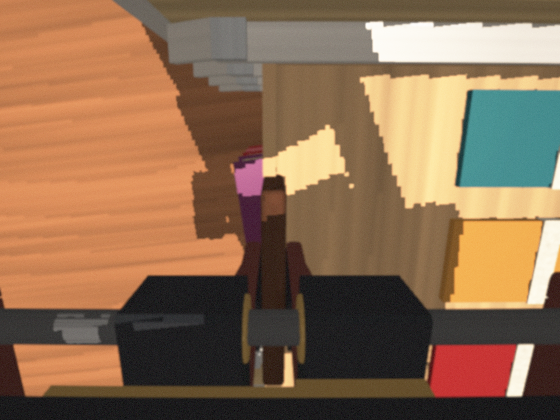

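Emit:
move_arm:
  deltas:
    - [0, 0, -0.6, 0, 0, 0]

```text
t: 12.98
ee_pos: [487.4, 170.3, 150.7]
orientation: [0.18, 3.136, 0.002]
ft_force: [0.2, 0.4, -2.3]
width: 10.0
```

Emit:
move_arm:
  deltas:
    - [0, 0, 0, 0, 0, 0]
    - [0, 0, 0, 0, 0, 0]
    - [0, 0, 0, 0, 0, 0]
  hand: -0.1

```text
t: 13.23
ee_pos: [487.0, 170.8, 150.2]
orientation: [0.18, 3.136, 0.004]
ft_force: [0.1, -0.2, 0.3]
width: 26.3
```

Emit:
move_arm:
  deltas:
    - [0, 0, 0, 0, 0, 0]
    - [0, 0, 0, 0, 0, 0]
    - [0, 0, 0, 0, 0, 0]
    - [0, 0, 0, 0, 0, 0]

```text
t: 13.57
ee_pos: [486.6, 171.1, 149.3]
orientation: [-0.18, -3.136, -0.004]
ft_force: [0.7, -0.0, 0.2]
width: 47.9
```

Emit:
move_arm:
  deltas:
    - [0, 0, -8, 0, 0, 0]
    - [0, 0, -15, 0, 0, 0]
    - [0, 0, -25, 0, 0, 0]
    - [0, 0, -35, 0, 0, 0]
    - [0, 0, -35, 0, 0, 0]

```text
t: 13.98
ee_pos: [481.9, 169.3, 265.4]
orientation: [-0.179, -3.12, 0.006]
ft_force: [0.0, 0.5, -0.6]
width: 47.9
```

Emit:
move_arm:
  deltas:
    - [0, 0, -30, 0, 0, 0]
    - [-20, -20, -20, 0, 0, 0]
    - [-20, -20, 0, 0, 0, 0]
    - [0, 0, 0, 0, 0, 0]

```text
t: 14.32
ee_pos: [521.4, 125.6, 329.4]
orientation: [-0.174, -3.135, -0.002]
ft_force: [0.4, 0.5, 0.7]
width: 47.9
```

```bash
python3 - <<'E'
from h import *
rk(34,300)
for n in('top','side','wrist'): snap(n,n+'9')
im=cv2.imread('pics/side9.png')[90:250,150:330]; cv2.imwrite('pics/side9c.png',cv2.resize(im,None,fx=3.6,fy=3.6,interpolation=cv2.INTER_CUBIC))
im=cv2.imread('pics/top9.png')[150:290,130:350]; cv2.imwrite('pics/top9c.png',cv2.resize(im,None,fx=3.6,fy=3.6,interpolation=cv2.INTER_CUBIC))
E
```

```text
t 14.32 ee [521.4 125.6 329.4] F [0.4 0.5 0.7] w 47.9
tool delta [40.  40.9 29.5]
tool turn [ 0.0411 -0.0013  0.0055]
s -6.8 lat 40.2 rear s 188.2 yaw 83.66 tilt -0.0011 roll -0.0014
```

View pics/wrist9.png

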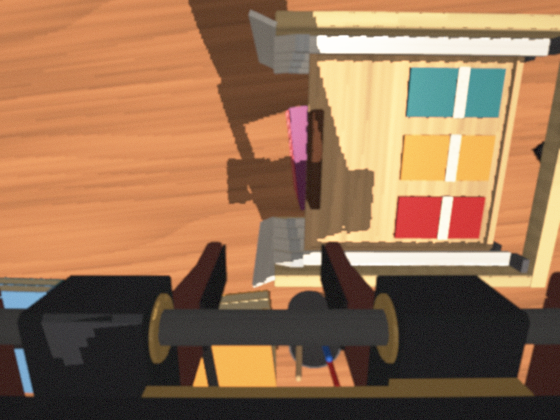

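View pics/side9c.png

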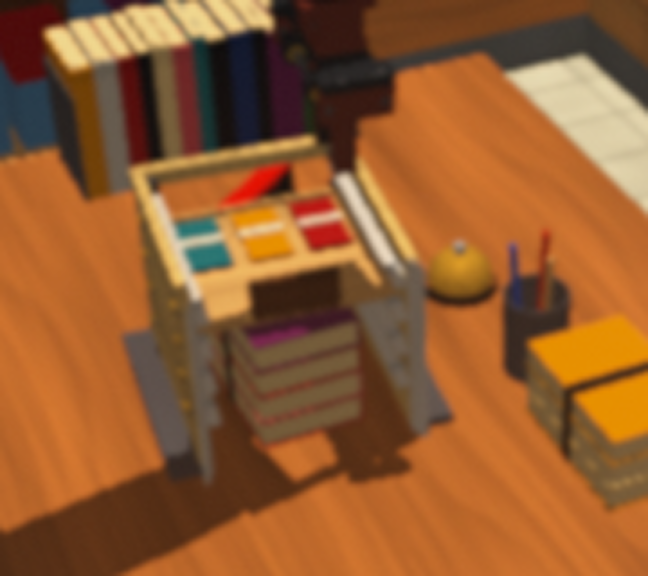

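View pics/top9c.png

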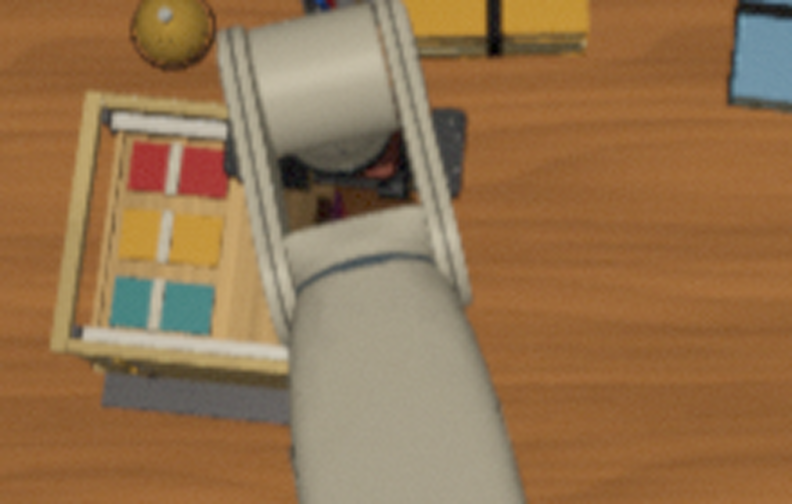

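```bash
python3 - <<'E'
from h import *
d=load('wrist9'); C=cloud(d)
q=C[70:230:2,335:400:2].reshape(-1,3); q=q[(q[:,2]>135)&(q[:,2]<165)]
A=np.c_[(q[:,:2]-MO)@E_,(q[:,:2]-MO)@N_,np.ones(len(q))]
for _ in range(4):
    k=np.linalg.lstsq(A,q[:,2],rcond=None)[0]; r=q[:,2]-A@k; m=abs(r)<2*r.std()+.2; A=A[m];q=q[m]
print('floor slope per 200: along %.2f across %.2f, z@mid %.2f'%(k[0]*200,k[1]*200,k@[130,0,1]),len(q))
f=onplane(d,[(317,60),(304,240)],152); print('front rim pts s,lat',((f[:,:2]-MO)@E_).round(1),((f[:,:2]-MO)@N_).round(1))
b=onplane(d,[(520,62),(493,245)],152); print('rear s',((b[:,:2]-MO)@E_).round(1))
a=load('wrist1');p0=onplane(a,[(187,158),(203,250)],125); print('pile before',p0.round(1)); print('after',onplane(d,[(288,107),(302,207)],125).round(1))
# keepers: heights just outside front edge on the 140 rail
for u in range(268,330,4): print(u, C[66,u].round(1), end=' ')
im=cv2.imread('pics/wrist9.png'); cv2.imwrite('pics/w9c.png',np.hstack([cv2.resize(im[5:85,240:340],None,fx=4,fy=4),cv2.resize(im[205:285,240:340],None,fx=4,fy=4)]))
E
```

```text
floor slope per 200: along 0.40 across -0.15, z@mid 145.99 2487
front rim pts s,lat [36.7 29.5] [-88.7  87.2]
rear s [227.  231.4]
pile before [[435.3 161.5 125. ]
 [542.2 160.2 125. ]]
after [[435.9 154.2 125. ]
 [543.2 159.  125. ]]
268 [375.6 138.9   2.7] 272 [378.3 144.   16.5] 276 [391.1 146.9  97.3] 280 [392.1 151.1 100.8] 284 [392.7 155.3 101.7] 288 [393.5 159.4 104.1] 292 [393.9 163.6 103.3] 296 [394.5 167.8 104.7] 300 [395.  172.  104.7] 304 [394.8 176.6 100.3] 308 [395.2 181.   99.5] 312 [402.9 178.7 151.6] 316 [402.5 183.2 145.8] 320 [403.  186.9 146.2] 324 [403.5 190.6 146.5] 328 [403.8 194.5 146. ]
```

View pics/w9c.png

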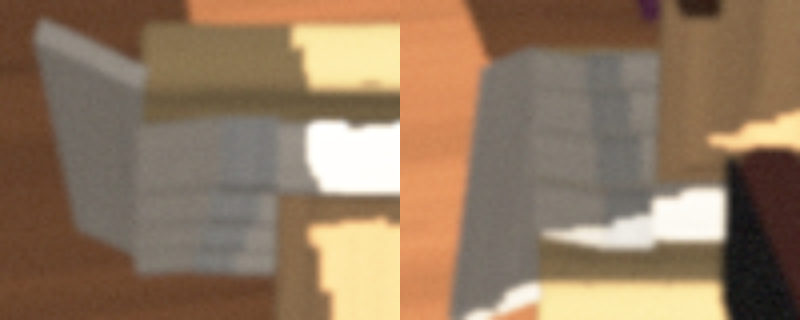

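```bash
python3 - <<'E'
from h import *
a=load('side0');b=load('side9')
for d in(a,b):
    h=cv2.cvtColor(d['frame'],cv2.COLOR_RGB2GRAY)[180:212,214:252]; 
    r=globals().setdefault('ref',h)
A=cv2.cvtColor(a['frame'],cv2.COLOR_RGB2GRAY);B=cv2.cvtColor(b['frame'],cv2.COLOR_RGB2GRAY)
T=A[186:212,216:250]; r=cv2.matchTemplate(B[180:218,208:258],T,cv2.TM_CCOEFF_NORMED); print(r.max(),np.unravel_index(r.argmax(),r.shape),'expected (6,8)')
for t in('wrist9',):
    d=load(t);C=cloud(d); print(C[110:205:12,294].round(0).tolist())
o=ctrl.get_obs(); print(o['t'])
E
```

```text
0.44911113 (np.int64(9), np.int64(0)) expected (6,8)
[[440.0, 160.0, 125.0], [451.0, 159.0, 125.0], [464.0, 158.0, 125.0], [476.0, 157.0, 124.0], [492.0, 157.0, 94.0], [510.0, 157.0, 64.0], [536.0, 159.0, 1.0], [554.0, 157.0, 1.0]]
14.4667
```

```bash
python3 -c "
from workcell import ctrl
print(ctrl.close_job())"
```

```text
the job is handed in; nothing more can be done
None
```

The tray is in the rack on the 140 mm rails and the job is handed in, at about 14.5 s on the robot's clock. The pile in the rack was the red and plum one; its top measured 125 mm, so the 140 mm rails were the right pair.

I gripped the tray by its pull plate and set the far end down on the 140 mm pair. I slid it in with the front held slightly high and felt the stops about 229 mm in from the mouth. I then lowered the front behind the keepers, let go and backed off.

**Forces:** the push onto the stops reached 17 N. Lowering the tray onto the rails peaked at 29 N, which I eased off before opening the gripper.

**Last checks:**
- **Level:** the tray floor slopes by 0.4 mm or less over 200 mm, at 146 mm height. That fits a tray lying flat on the 140 mm rails.
- **Ends:** they measured about 33 mm (front) and 229 mm (rear) from the mouth, and the front looks to be behind the keepers in the wrist picture.
- **Robot:** it was clear of everything, and the force reading was close to zero.

**Checks that failed or disagreed:**
- An automatic image match on the book pile failed, probably because of the new shadow. My first hand-picked corner also differed by 7 mm in y. Depth readings put the pile's front top edge at y of about 157–160 mm, against about 161 mm before, so I judge it unmoved.
- The overhead and wrist cameras disagreed by about 4–6 mm in y on the tray and the rack mouth. I relied on the wrist camera and on feeling for the stops.

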